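Set the gauge plunger on the sample and clamp it

TASK

On the gauge stand, lower the plunger by its white top knob until the sprung brass foot rests lightly on the sample in the dish, just starting to compress its spring, without pressing hard on the sample. Then swing the clamp lever fully home against its stop so that the plunger is locked there with the foot still on the sample, and let go. Leave the dish where it stands and do not disturb the other things on the bench.

Things in the scene. Friction and masses are not known exactly. Their poses are not given: they have to be found in the camera images.
- stand: grey bench gauge stand, fixed to the bench: base plate 165 x 120 x 18 mm (from 52 mm in -x to 112 mm in +x of the origin), a steel column 28 mm thick and 150 mm high centred 80 mm in +x, and an arm from it that carries a guide head (top 140 mm above the bench). Origin: on the bench surface, straight below the plunger's axis; x points from the plunger to the column, z up. The plunger, the clamp lever and the dish go with it
- plunger: the vertical plunger: a steel rod 12 mm thick in a stiff guide, a white knob on top and a sprung brass foot below. Its origin is at bench height when it is highest and goes down with it (z = 0 to -0.06 m). It stays where it is left and takes about 5 N of friction to slide (its own weight of about 2 N helps downward)
- foot_rest (a point): point of the plunger where the underside of its unloaded foot lies. The foot is a brass disc 22 mm in diameter, 5 mm thick; pressed, it yields upward by up to 3.5 mm on a stiff spring (4 N per mm), then it is solid (about 14 N). Where it meets the sample is not told: it must be felt
- knob_center (a point): centre of the white round knob on the plunger's top, 30 mm diameter (33 mm over a thin collar), 24 mm high, axis vertical; it is 235 mm above the bench when the plunger is at its highest, and goes down with it. The rod is bare for at least 40 mm below it
- lever (a joint): angle of the clamp lever in rad: 0 = fully open, 1.4 = fully home against its stop; grows clockwise seen from above. A cam on it meets the rod at about 0.65 and from there grips it (holds it against about 20 N when home). It takes about 0.1 N m of friction to turn (1 to 2 N at the pin, somewhat more once the cam grips) and stays where it is left. Starts open, at 0 to 0.15
- lever_pin (a point): centre of the upright round white pin at the lever's end, by which it is swung: 14 mm diameter, 32 mm high, its top 182 mm above the bench; a steel bar 12 mm wide, 8 mm thick lies just under it. It travels on a circle of 80 mm radius about lever_pivot: at angle q it lies, in the stand's axes, at pivot + 80 mm x (sin(0.7 - q), -cos(0.7 - q))
- lever_pivot (a point): point on the lever's vertical hinge axis at the height of the pin's centre: 22 mm in -y of the plunger's axis in the stand's frame, 167 mm above the bench
- dish: white dish, loose, 72 mm in diameter and 14 mm high, standing on the stand's base plate below the plunger, with the sample in it: a stone-grey disc 52 mm in diameter. Origin under the dish's centre. The sample's flat top lies somewhere between 21 and 42 mm above the dish's underside, different each time and not reported
- spare_dish: bystander: the same kind of white dish with a sample, on the bench beside the stand; top 27 mm
- reagent: bystander: amber reagent bottle, 56 mm diameter, 120 mm high
- weight: bystander: steel calibration weight, 34 mm diameter, 56 mm high
- scoop: bystander: steel spatula, 170 mm long, lying on the bench
- flask: bystander: conical glass flask, 80 mm diameter, 104 mm high
- beaker: bystander: glass beaker, 68 mm diameter, 85 mm high
- wash: bystander: white wash bottle, 60 mm diameter, 140 mm high
Things that resemble listed ones, but are neither listed nor needed, are in the scene too. What is shaped like the stand but brown or red is not meant.

How it is judged:
By the outcome, as a careful person would: the job done as asked, in the order asked, and still so for the second after the job is handed in, with the robot touching nothing.
It also fails if it takes over 69 s, if anything falls off the work surface, if the arm or the gripper's body presses on something with over 40 N, if the wrist force passes 120 N, or if a joint passes its speed limit or range.

ROBOT

A 6-joint arm with a two-finger parallel gripper is mounted at the origin on the work surface. World frame = base frame: x ahead of the robot, y to its left, z up, the work surface at z = 0. Lengths are in m, angles in rad, forces in N, time in s.
With the tool pointing down it reaches from about 0.35 to 0.85 m from the base axis. Payload 8.1 kg.
Tool frame: the origin (TCP) lies at the very end of the fingers, on their centre line; the grasp point (between the pads) lies 19 mm behind it; x points along the fingers, y is the direction in which the jaws open and shut, and the axes are right-handed (so a half turn about x gives the same grasp; the last joint's range is limited). The gripper opens to 93 mm and grips with 3 to 60 N. Pads are 15 mm wide; open, the fingers measure 128 mm over their backs; the gripper's body (75 mm by 188 mm) begins 65 mm behind the grasp point.
Start: joints at [1.164, 0.13, 1.488, -0, 1.523, -0.085], TCP at [0.19, 0.569, 0.219] pointing down, gripper open.
Joint ranges: [-2.96, 2.96], [-0.89, 2.26], [0.02, 2.5], [-1.34, 4.48], [0, 2.73], [-2.66, 2.66]. Speed limits (rad/s): [2.39, 2.39, 2.79, 3.14, 3.14, 3.14].

INTERFACE

Orientations are given as a rotation vector (axis times angle).
In Python, from plant import * gives the robot as it stands. The module is installed in compiled form; this text tells all that it offers.
- The arm moves only by the tool apply_moves, never from a script. Its argument "series" is a list of rows, each an object with "jaw": the gripper's target within -1 to 1 (shut at 1, half-way at 0, fully open at -1); "linear": the shift along the tool's x, y, z normalised to -1 to 1, where 1 is 0.6 m, a list of three; "roll": the turn about the tool's x normalised to -1 to 1, where 1 is 30 degrees. A call has 1 to 20 rows; each row is the pose to reach, as a shift and turn from the pose measured when the call began, along the tool's axes at that moment; what a row does not reach only later rows make up. A row lasts 1/8 s, in which the tool goes at most 62.5 mm and 10.7 degrees, less where a joint would pass 70% of its speed; a pose out of reach is approached as far as the arm can. A call with a number of a shift or a turn outside -1 to 1 is refused whole. A call with a gripper value outside its range is refused whole. The fingers move at their own pace and stop on an object; "force" is the grip in N (left out, the last holds). Time passes only in rows, so rows that repeat a pose let the fingers close. It gives the time, the measured TCP pose, the force and the opening at its end, in the units of the state.
- read_state(): the state, without advancing time (a new reading comes with each control period).
- read_camera(name): name is "scene" or "top"; returns a dict with "pixels" (480x640x3 uint8, blue, green, red), "intrinsics" (3x3 intrinsics, pixels), "D" ([k1, k2, p1, p2, k3] as OpenCV has them; the pictures are not rectified), "rvec" (rotation vector, rad) and "tvec" (3), from world to camera coordinates, as OpenCV has them. Camera axes: x right, y down, z forward; pixel columns grow to the right and rows downward; lengths in m; the calibration is good to about 2 mm. A picture is of the moment at which its call begins. There is no depth.
- close_job(): hands the job in, once; it reports no verdict.
The state is a dict: "t": time; "q": joint angles; "dq": joint speeds; "joint_torque": joint torques, N m; "tool_pos": TCP position; "orientation": TCP orientation; "force": force on the tool from outside, world axes, zero at the start; "wrist_torque": the same for the moment, N m; "opening": finger opening in m.
Only numpy, scipy, OpenCV 4.12 (cv2) and the standard library are available. Lean on these libraries where they do the work, as an engineer would, in place of code of your own. Each camera call takes 0.05 s, during which the arm holds its last target. There are 200 camera calls.

## Working session

There is one attempt and no reset: what is moved stays moved. The work goes in short steps, Python scripts to look and compute and a tool call to move; the robot and the scene stay as the last step left them, time stands still between calls to the robot, and variables do not carry over. Pictures are saved under pics/ and viewed, about 8 in all and at most 12, crops included, and the job is handed in when it is done.

Besides the shell and the picture viewer there is one more tool, called after "Request:" as name([rows], argument=value, ...), one row to a line, values as JSON. apply_moves: Moves the arm, as the interface text tells. Its arguments: {"type":"object","properties":{"series":{"type":"array"},"force":{"type":"number"}},"required":["series"]}

```bash
mkdir -p pics; python3 - <<'E'
from plant import *
import cv2
s=read_state();print(s['t'],s['tool_pos'],s['orientation'],s['opening'],s['force'])
for n in("scene","top"):
    c=read_camera(n);cv2.imwrite(f"pics/{n}0.png",c["pixels"]);print(n,c["intrinsics"],c["D"],c["rvec"],c["tvec"])
E
```

```text
0.0 [0.18953368 0.56867531 0.21760776] [ 0.25121811  1.55644837 -0.25400098] 0.09266047967946152 [-0.13090175 -0.08584986 -0.0507597 ]
scene [[475.94888109   0.         317.34785973]
 [  0.         475.94888109 239.31607216]
 [  0.           0.           1.        ]] [-0.08743664  0.          0.          0.          0.        ] [ 0.76730757  2.70334247 -0.93388531] [ 0.43951163 -0.08813664  1.50962054]
top [[566.45137415   0.         317.44766312]
 [  0.         566.45137415 237.81193635]
 [  0.           0.           1.        ]] [-0.18117458  0.          0.          0.          0.        ] [ 2.20673155 -2.17680684  0.07697495] [-0.00811182  0.48305968  1.40994416]
```

View pics/scene0.png

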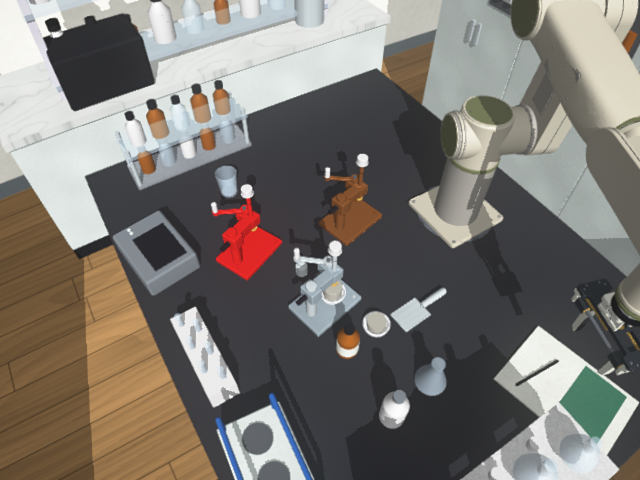

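View pics/top0.png

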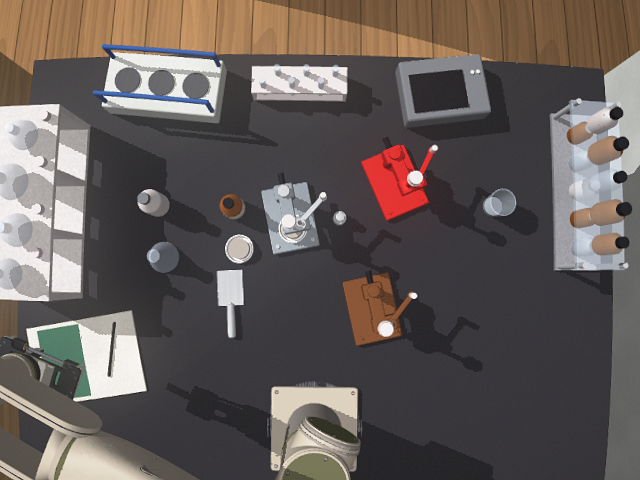

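The scene view shows three stands: red (scene 245,230; top 398,180), brown (350,205; top 373,308) and grey (325,290; top 290,218). The grey one fits the description, so I'll enlarge it.

```bash
python3 - <<'E'
import cv2,numpy as np
a=cv2.imread("pics/scene0.png")[225:345,275:375];b=cv2.imread("pics/top0.png")[165:265,250:360]
a=cv2.resize(a,None,fx=4,fy=4,interpolation=2)
b=cv2.resize(b,None,fx=3.6,fy=3.6,interpolation=2)
o=np.zeros((480,800,3),np.uint8);o[:480,:400]=a;o[:360,404:800]=b[:,:396];cv2.imwrite("pics/crop.png",o)
E
```

```text
(no output)
```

View pics/crop.png

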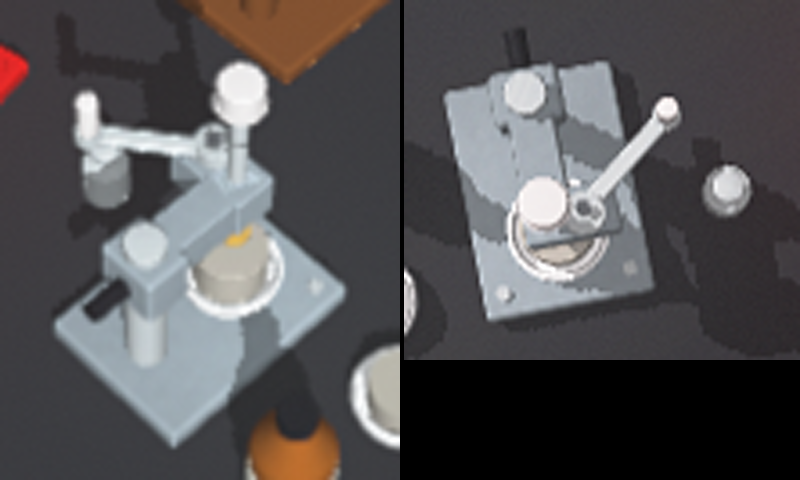

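The grey stand matches: column at crop (145,243), knob (241,83), lever pin (87,100). In the right-hand crop the knob is at (543,203) and the pin at (668,108). Next I fit the pose.

```bash
cat > h.py <<'E'
from plant import *
import cv2,numpy as np
from scipy.optimize import least_squares
from scipy.spatial.transform import Rotation as R
def proj(c,P):
    return cv2.projectPoints(np.float64(P).reshape(-1,1,3),c["rvec"],c["tvec"],c["intrinsics"],c["D"])[0][:,0]
def stand2w(x,y,a,P):
    P=np.atleast_2d(P);r=np.array([[np.cos(a),-np.sin(a)],[np.sin(a),np.cos(a)]])
    return np.c_[P[:,:2]@r.T+[x,y],P[:,2]]
def pin(q,z=.182): return [.08*np.sin(.7-q),-.022-.08*np.cos(.7-q),z]
E
python3 - <<'E'
from h import *
C=[read_camera("scene"),read_camera("top")]
obs=[[(335.3,246),(311.3,285.7),(296.8,249)],[(288.6,221.4),(283.5,191.2),(323.3,195)]]
f=lambda p:np.concatenate([(proj(c,stand2w(*p[:3],[[0,0,.247+p[3]],[.08,0,.15],pin(p[4])]))-o).ravel() for c,o in zip(C,obs)])
for a0 in(0,1.5,3,-1.5):
    r=least_squares(f,[.5,0,a0,0,0.1]);print(r.cost,r.x.round(4),r.fun.round(1))
p=r.x
r=min((least_squares(f,[.5,0,a,0,.1]) for a in(0,1.5,3,-1.5)),key=lambda r:r.cost);p=r.x
for n,P in dict(knob=[0,0,.235+p[3]],pin=pin(p[4],.166),pinhome=pin(1.4,.166),piv=[0,-.022,.167],pin65=pin(.65)).items(): print(n,stand2w(*p[:3],P).round(4))
# weight top z .056
g=lambda w:np.concatenate([proj(c,[[w[0],w[1],w[2]]])[0]-o for c,o in zip(C,[(301.5,265),(339.9,217.2)])])
w=least_squares(g,[.5,0,.05]);print("weight",w.x,w.fun)
s=read_state();Rm=R.from_rotvec(s['orientation']).as_matrix();print(Rm.round(4),s['t'])
E
```

```text
0.6908420137843777 [ 0.5038  0.0613  0.221  -0.0125  0.0745] [ 0.4  0.   0.4 -0.4  0.2  0.4  0.2 -0.2 -0.1 -0.6  0.4 -0. ]
0.6908420137843776 [ 0.5038  0.0613  0.221  -0.0125  0.0745] [ 0.4  0.   0.4 -0.4  0.2  0.4  0.2 -0.2 -0.1 -0.6  0.4 -0. ]
0.6908420137844009 [ 0.5038  0.0613  0.221  -0.0125 -6.2087] [ 0.4  0.   0.4 -0.4  0.2  0.4  0.2 -0.2 -0.1 -0.6  0.4 -0. ]
0.6908420137843483 [ 0.5038  0.0613  0.221  -0.0125  0.0745] [ 0.4  0.   0.4 -0.4  0.2  0.4  0.2 -0.2 -0.1 -0.6  0.4 -0. ]
knob [[0.5038 0.0613 0.2225]]
pin [[ 0.5686 -0.0132  0.166 ]]
pinhome [[ 0.4718 -0.0312  0.166 ]]
piv [[0.5086 0.0398 0.167 ]]
pin65 [[ 0.5301 -0.0373  0.182 ]]
weight [ 0.53403642 -0.05661372  0.03588165] [ 0.03334883  0.00486347  0.01837713 -0.02350069]
[[-4.000e-04  3.163e-01  9.487e-01]
 [-1.000e-03  9.487e-01 -3.163e-01]
 [-1.000e+00 -1.100e-03 -1.000e-04]] 0.2
```

Request:
apply_moves([
  {"jaw":1,"linear":[-0.1,0,0],"roll":0},
  {"jaw":1,"linear":[-0.1,-0.637,0.765],"roll":0.98},
  {"jaw":1,"linear":[-0.1,-0.637,0.765],"roll":0.98},
  {"jaw":1,"linear":[-0.1,-0.637,0.765],"roll":0.98},
  {"jaw":1,"linear":[-0.1,-0.637,0.765],"roll":0.98},
  {"jaw":1,"linear":[-0.1,-0.637,0.765],"roll":0.98},
  {"jaw":1,"linear":[-0.1,-0.637,0.765],"roll":0.98},
  {"jaw":1,"linear":[-0.1,-0.637,0.765],"roll":0.98},
  {"jaw":1,"linear":[-0.1,-0.637,0.765],"roll":0.98},
  {"jaw":1,"linear":[-0.1,-0.637,0.765],"roll":0.98},
  {"jaw":1,"linear":[-0.1,-0.637,0.765],"roll":0.98},
  {"jaw":1,"linear":[-0.1,-0.637,0.765],"roll":0.98},
  {"jaw":1,"linear":[-0.1,-0.637,0.765],"roll":0.98},
  {"jaw":1,"linear":[-0.1,-0.637,0.765],"roll":0.98},
  {"jaw":1,"linear":[-0.1,-0.637,0.765],"roll":0.98},
  {"jaw":1,"linear":[-0.1,-0.637,0.765],"roll":0.98},
], force=10)

```text
t: 2.2
tool_pos: [0.504, 0.0618, 0.2785]
orientation: [0.651, 1.471, -0.652]
force: [-0.1, -0.2, -0.4]
opening: 0.0006
```

```bash
python3 - <<'E'
from h import *
a=read_camera("scene")["pixels"][205:325,265:365];b=read_camera("top")["pixels"][165:265,250:360]
o=np.zeros((480,800,3),np.uint8);o[:,:400]=cv2.resize(a,None,fx=4,fy=4,interpolation=2);o[:360,404:]=cv2.resize(b,None,fx=3.6,fy=3.6,interpolation=2)[:,:396]
cv2.imwrite("pics/c1.png",o);s=read_state();print(s['force'],R.from_rotvec(s['orientation']).as_matrix().round(3))
E
```

```text
[0.31619677 0.60393421 0.15076064] [[-0.     0.741  0.672]
 [-0.001  0.672 -0.741]
 [-1.    -0.001  0.001]]
```

View pics/c1.png

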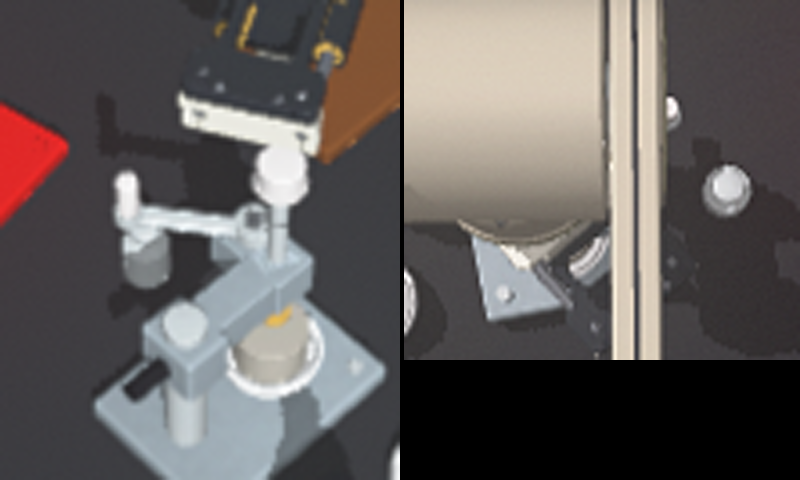

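```bash
python3 - <<'E'
from h import *
c=read_camera("scene");p=proj(c,[[.504,.0618,.2785],[.504,.0618,.2345],[.504,.0618,.3625],[.504+.069,.0618+.063,.3625],[.504-.069,.0618-.063,.3625]]);print((p-[265,205])*4)
E
```

```text
[[285.55300098 118.52472774]
 [283.09569251 164.93588344]
 [290.67619446  21.28271917]
 [245.30727897 152.93830262]
 [331.26173425 -96.58776809]]
```

```bash
python3 - <<'E'
from h import *
c=read_camera("scene");im=c["pixels"]
o=cv2.resize(im[265:315,305:365],None,fx=12,fy=12,interpolation=2)
cv2.imwrite("pics/c2.png",o)
t=np.linspace(0,2*np.pi,73)
def row(r,z): 
    p=(proj(c,np.c_[.5038+r*np.cos(t),.0613+r*np.sin(t),0*t+z])-[305,265]+.5)*12
    i=p[:,1].argmax();j=p[:,1].argmin();l=p[:,0].argmin();k=p[:,0].argmax();print(r,z,"bot",p[i].round(),"top",p[j].round(),"L",p[l].round(),"R",p[k].round())
row(.036,.032)
for z in(.039,.046,.053,.06):row(.026,z)
for z in(.05,.06,.07,.08):row(.011,z)
E
```

```text
0.036 0.032 bot [354. 461.] top [338. 189.] L [186. 327.] R [505. 330.]
0.026 0.039 bot [353. 406.] top [341. 209.] L [231. 309.] R [462. 312.]
0.026 0.046 bot [354. 389.] top [342. 192.] L [232. 292.] R [464. 295.]
0.026 0.053 bot [354. 373.] top [343. 175.] L [232. 275.] R [465. 278.]
0.026 0.06 bot [355. 356.] top [344. 158.] L [232. 258.] R [467. 261.]
0.011 0.05 bot [351. 322.] top [346. 238.] L [299. 277.] R [397. 282.]
0.011 0.06 bot [352. 298.] top [347. 214.] L [300. 253.] R [399. 258.]
0.011 0.07 bot [353. 273.] top [348. 189.] L [301. 229.] R [401. 233.]
0.011 0.08 bot [355. 249.] top [349. 164.] L [302. 204.] R [402. 209.]
```

View pics/c2.png

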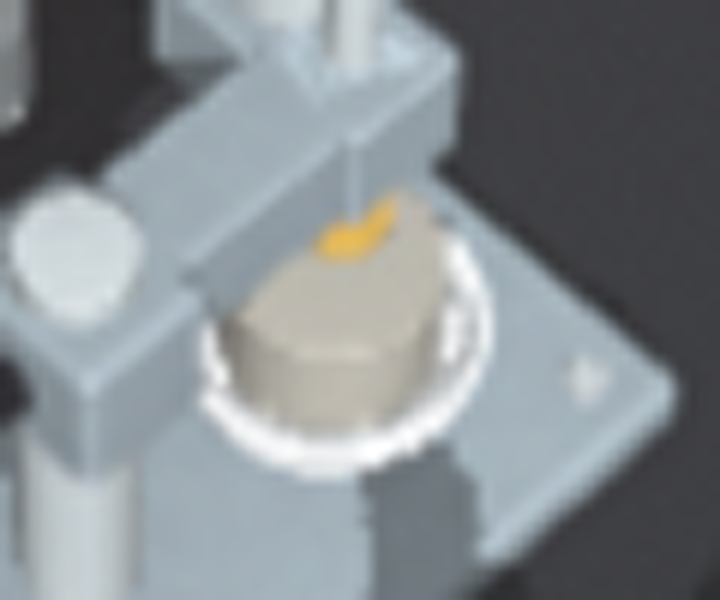

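Request:
apply_moves([
  {"jaw":1,"linear":[0.03,0,0],"roll":0},
  {"jaw":1,"linear":[0.06,0,0],"roll":0},
  {"jaw":1,"linear":[0.06,0,0],"roll":0},
  {"jaw":1,"linear":[0.06,0,0],"roll":0},
])

```text
t: 2.9
tool_pos: [0.504, 0.0613, 0.2422]
orientation: [0.651, 1.471, -0.653]
force: [0.2, 0.1, -0.1]
opening: 0.0007
```

The foot's lower edge is at crop (345,262), which puts it at z≈0.0745. The front edge of the sample's top is at (330,358), z≈0.060, so the gap is about 14 mm. I expect the sample to be felt at TCP z≈0.220.

Request:
apply_moves([
  {"jaw":1,"linear":[0.006,0,0],"roll":0},
  {"jaw":1,"linear":[0.012,0,0],"roll":0},
  {"jaw":1,"linear":[0.017,0,0],"roll":0},
  {"jaw":1,"linear":[0.02,0,0],"roll":0},
  {"jaw":1,"linear":[0.022,0,0],"roll":0},
  {"jaw":1,"linear":[0.022,0,0],"roll":0},
])

```text
t: 3.65
tool_pos: [0.5041, 0.0613, 0.229]
orientation: [0.651, 1.471, -0.653]
force: [2.0, -0.2, 1.9]
opening: 0.0007
```

Request:
apply_moves([
  {"jaw":1,"linear":[0.002,0,0],"roll":0},
  {"jaw":1,"linear":[0.004,0,0],"roll":0},
  {"jaw":1,"linear":[0.004,0,0],"roll":0},
])

```text
t: 4.03
tool_pos: [0.504, 0.0612, 0.2264]
orientation: [0.651, 1.471, -0.653]
force: [1.5, -0.2, 1.5]
opening: 0.0007
```

Request:
apply_moves([
  {"jaw":1,"linear":[0.002,0,0],"roll":0},
  {"jaw":1,"linear":[0.004,0,0],"roll":0},
  {"jaw":1,"linear":[0.004,0,0],"roll":0},
])

```text
t: 4.4
tool_pos: [0.5039, 0.0613, 0.2238]
orientation: [0.651, 1.471, -0.653]
force: [2.1, 0.6, 1.1]
opening: 0.0005
```

Request:
apply_moves([
  {"jaw":1,"linear":[0.001,0,0],"roll":0},
  {"jaw":1,"linear":[0.002,0,0],"roll":0},
  {"jaw":1,"linear":[0.002,0,0],"roll":0},
])

```text
t: 4.78
tool_pos: [0.5039, 0.0613, 0.2225]
orientation: [0.651, 1.471, -0.653]
force: [1.6, -0.3, 1.2]
opening: 0.0004
```

Request:
apply_moves([
  {"jaw":1,"linear":[0.001,0,0],"roll":0},
  {"jaw":1,"linear":[0.002,0,0],"roll":0},
  {"jaw":1,"linear":[0.002,0,0],"roll":0},
])

```text
t: 5.15
tool_pos: [0.5039, 0.0613, 0.2215]
orientation: [0.651, 1.471, -0.653]
force: [0.3, -0.6, 4.9]
opening: 0.0008
```

```bash
python3 - <<'E'
from h import *
for i in range(6):
    s=read_state();print(s['force'].round(2),s['tool_pos'][2].round(5));c=read_camera("scene")
cv2.imwrite("pics/c3.png",cv2.resize(c["pixels"][265:315,305:365],None,fx=12,fy=12,interpolation=2))
E
```

```text
[ 0.28 -0.56  4.94] 0.2215
[-0.21 -0.02  5.01] 0.22148
[0.36 0.05 5.03] 0.22153
[-0.21 -1.23  5.29] 0.2215
[-0.71  0.26  5.75] 0.22146
[-0.24 -0.6   5.28] 0.22148
```

View pics/c3.png

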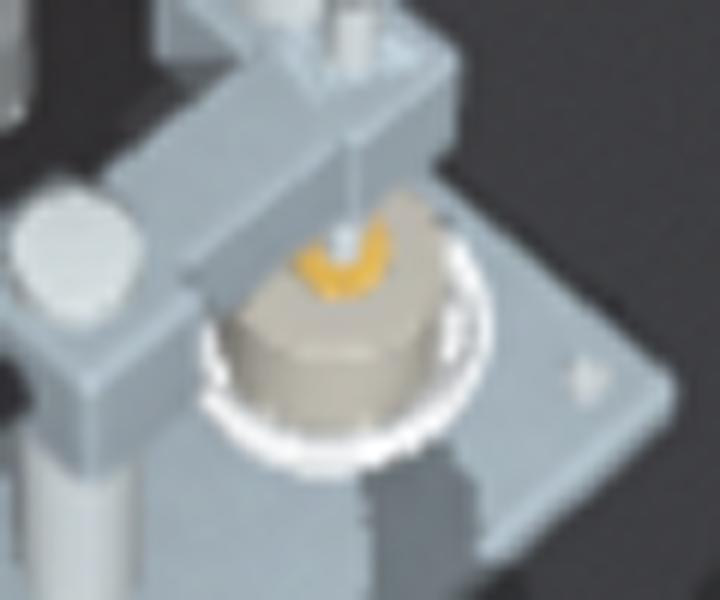

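The foot's lower edge is now at (345,300), z≈0.059, on the sample. The force rose from 1.5 N to a steady 5.2 N. I'll take one tiny step to confirm it's the spring.

Request:
apply_moves([
  {"jaw":1,"linear":[0.0005,0,0],"roll":0},
  {"jaw":1,"linear":[0.0005,0,0],"roll":0},
])

```text
t: 5.7
tool_pos: [0.5039, 0.0612, 0.2215]
orientation: [0.651, 1.471, -0.653]
force: [-0.5, 0.4, 5.9]
opening: 0.0004
```

Request:
apply_moves([
  {"jaw":1,"linear":[0.0008,0,0],"roll":0},
  {"jaw":1,"linear":[0.0008,0,0],"roll":0},
  {"jaw":1,"linear":[0.0008,0,0],"roll":0},
])

```text
t: 6.08
tool_pos: [0.5039, 0.0612, 0.2213]
orientation: [0.651, 1.471, -0.653]
force: [-0.9, 0.8, 6.2]
opening: 0.0006
```

Force rises with depth, so the spring has started to compress (about 3–4 N on the foot). I lift off and go above the pin.

Request:
apply_moves([
  {"jaw":1,"linear":[-0.03,0,0],"roll":0},
  {"jaw":1,"linear":[-0.085,0,0],"roll":0},
  {"jaw":0,"linear":[-0.085,-0.0035,0.164],"roll":0.983},
  {"jaw":0,"linear":[-0.085,-0.0035,0.164],"roll":0.983},
  {"jaw":0,"linear":[-0.085,-0.0035,0.164],"roll":0.983},
  {"jaw":0,"linear":[-0.085,-0.0035,0.164],"roll":0.983},
  {"jaw":0,"linear":[-0.085,-0.0035,0.164],"roll":0.983},
  {"jaw":0,"linear":[-0.085,-0.0035,0.164],"roll":0.983},
  {"jaw":0,"linear":[-0.085,-0.0035,0.164],"roll":0.983},
])

```text
t: 7.2
tool_pos: [0.5684, -0.0127, 0.2725]
orientation: [1.042, 1.306, -1.044]
force: [0.2, 0.9, 0.6]
opening: 0.0465
```

```bash
python3 - <<'E'
from h import *
c=read_camera("scene")
cv2.imwrite("pics/c4.png",cv2.resize(c["pixels"][210:320,260:370],None,fx=5,fy=5,interpolation=2));s=read_state();print(s['tool_pos'],s['opening'],s['force'],R.from_rotvec(s['orientation']).as_matrix().round(3))
q=s['tool_pos'];print((proj(c,[q,[.5686,-.0132,.182]])-[260,210])*5)
E
```

```text
[ 0.56840377 -0.01275359  0.27247762] 0.046485932987939585 [-0.0378718  -0.54591188  0.20515041] [[-0.001  0.975  0.221]
 [-0.001  0.221 -0.975]
 [-1.    -0.001  0.001]]
[[179.74359449  81.84997221]
 [185.06109843 197.20014991]]
```

View pics/c4.png

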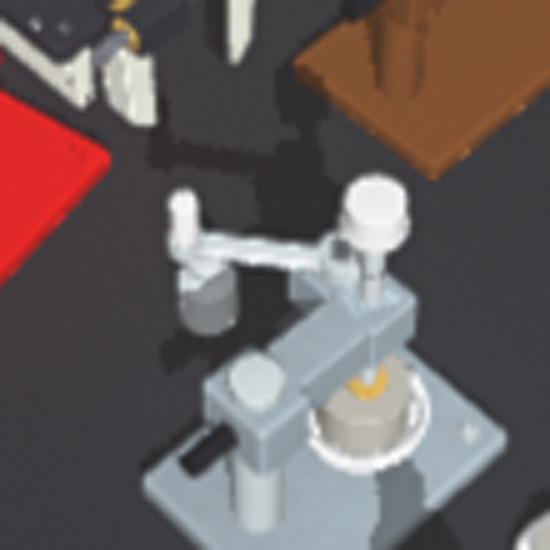

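The fingertips at (140,115) and (235,55) are centred over the pin at (183,195). The foot, at (368,383), is still on the sample after release. Descend and grip lightly.

Request:
apply_moves([
  {"jaw":0,"linear":[0.08,0,0],"roll":0},
  {"jaw":0,"linear":[0.14,0,0],"roll":0},
  {"jaw":0,"linear":[0.19,0,0],"roll":0},
  {"jaw":0,"linear":[0.19,0,0],"roll":0},
  {"jaw":0,"linear":[0.19,0,0],"roll":0},
  {"jaw":1,"linear":[0.19,0,0],"roll":0},
  {"jaw":1,"linear":[0.19,0,0],"roll":0},
  {"jaw":1,"linear":[0.19,0,0],"roll":0},
  {"jaw":1,"linear":[0.19,0,0],"roll":0},
  {"jaw":1,"linear":[0.19,0,0],"roll":0},
], force=8)

```text
t: 8.5
tool_pos: [0.5693, -0.0134, 0.1591]
orientation: [1.043, 1.304, -1.044]
force: [5.2, -2.3, 0.9]
opening: 0.0141
```

```bash
python3 - <<'E'
from h import *
s=read_state();p=s['tool_pos'];Rm=R.from_rotvec(s['orientation']).as_matrix();print(s['t'],p,s['opening'],s['force'])
P=lambda q:stand2w(.5038,.0613,.221,pin(q,p[2]))[0]
qb=min(np.arange(-.1,.3,.005),key=lambda q:abs((Rm.T@(P(q)-p))[1]));print("q",qb,Rm.T@(P(qb)-p))
for q in np.r_[np.linspace(qb,1.4,13)[1:],1.43,1.46]: print(round(q,3),(Rm.T@(P(q)-P(qb))/.6).round(4))
E
```

```text
8.5 [ 0.56930545 -0.01337238  0.15910679] 0.014100717272289273 [ 5.19341705 -2.26327504  0.85019069]
q 0.06500000000000014 [-1.95174689e-06 -8.84621322e-05 -8.09780519e-04]
0.176 [ 0.     -0.0124  0.0081]
0.288 [ 0.     -0.0257  0.0148]
0.399 [-0.     -0.0396  0.0199]
0.51 [-0.     -0.0539  0.0235]
0.621 [-0.     -0.0686  0.0255]
0.732 [-0.     -0.0835  0.0258]
0.844 [-0.0001 -0.0982  0.0245]
0.955 [-1.000e-04 -1.128e-01  2.150e-02]
1.066 [-1.000e-04 -1.269e-01  1.700e-02]
1.178 [-0.0002 -0.1404  0.0109]
1.289 [-0.0002 -0.1531  0.0033]
1.4 [-0.0002 -0.165  -0.0056]
1.43 [-0.0002 -0.168  -0.0082]
1.46 [-0.0002 -0.1709 -0.0109]
```

Request:
apply_moves([
  {"jaw":1,"linear":[0,-0.0124,0.008],"roll":0},
  {"jaw":1,"linear":[0,-0.0257,0.0148],"roll":0},
  {"jaw":1,"linear":[0,-0.0396,0.02],"roll":0},
  {"jaw":1,"linear":[0,-0.054,0.0235],"roll":0},
  {"jaw":1,"linear":[0,-0.0686,0.0255],"roll":0},
  {"jaw":1,"linear":[0,-0.0835,0.0258],"roll":0},
  {"jaw":1,"linear":[0,-0.098,0.0245],"roll":0},
  {"jaw":1,"linear":[0,-0.1128,0.0215],"roll":0},
  {"jaw":1,"linear":[0,-0.127,0.017],"roll":0},
  {"jaw":1,"linear":[0,-0.1404,0.011],"roll":0},
  {"jaw":1,"linear":[0,-0.1531,0.0033],"roll":0},
  {"jaw":1,"linear":[0,-0.1531,0.0033],"roll":0},
], force=20)

```text
t: 10.0
tool_pos: [0.48, -0.0362, 0.1594]
orientation: [1.043, 1.302, -1.044]
force: [0.7, -4.3, 0.3]
opening: 0.0134
```

```bash
cat > st.py <<'E'
from h import *
s=read_state();p=s['tool_pos'];Rm=R.from_rotvec(s['orientation']).as_matrix()
v=np.array([[np.cos(.221),np.sin(.221)],[-np.sin(.221),np.cos(.221)]])@(p[:2]-[.5038,.0613])-[0,-.022]
print(s['t'],p,s['opening'],"q",.7-np.arctan2(v[0],-v[1]),"r",np.hypot(*v),"F tool",Rm.T@s['force'])
E
python3 st.py
```

```text
10.0 [ 0.48002626 -0.03620862  0.15938401] 0.013350391676815784 q 1.2806913079784683 r 0.08124277400620977 F tool [-0.31060724 -0.22437191  4.32156629]
```

Request:
apply_moves([
  {"jaw":1,"linear":[0,-0.006,-0.0045],"roll":0},
  {"jaw":1,"linear":[0,-0.0125,-0.0095],"roll":0},
  {"jaw":1,"linear":[0,-0.016,-0.013],"roll":0},
  {"jaw":1,"linear":[0,-0.018,-0.015],"roll":0},
  {"jaw":1,"linear":[0,-0.018,-0.015],"roll":0},
  {"jaw":1,"linear":[0,-0.018,-0.015],"roll":0},
])

```text
t: 10.75
tool_pos: [0.4728, -0.0328, 0.1602]
orientation: [1.045, 1.288, -1.041]
force: [31.5, -14.7, -18.9]
opening: 0.0135
```

```bash
python3 st.py
```

```text
10.75 [ 0.47276525 -0.03275361  0.16023219] 0.013450434487407115 q 1.3798190583725023 r 0.08096208768504526 F tool [19.49395684 27.28126157 20.95957558]
```

Stopped hard at q≈1.38 by my model, with about 35 N of reaction, so it's on the stop. I open in place and rise.

Request:
apply_moves([
  {"jaw":0.2,"linear":[0,0,0],"roll":0},
  {"jaw":0.2,"linear":[0,0,0],"roll":0},
  {"jaw":0.2,"linear":[0,0,0],"roll":0},
  {"jaw":0.2,"linear":[0,0,0],"roll":0},
  {"jaw":0.2,"linear":[-0.06,0,0],"roll":0},
  {"jaw":0.2,"linear":[-0.15,0,0],"roll":0},
  {"jaw":0.2,"linear":[-0.24,0,0],"roll":0},
  {"jaw":0.2,"linear":[-0.24,0,-0.25],"roll":0},
  {"jaw":0.2,"linear":[-0.24,0,0.25],"roll":0},
  {"jaw":0.2,"linear":[-0.24,0,0.25],"roll":0},
  {"jaw":0.2,"linear":[-0.24,0,0.25],"roll":0},
  {"jaw":0.2,"linear":[-0.24,0,0.25],"roll":0},
  {"jaw":0.2,"linear":[-0.24,0,0.25],"roll":0},
])

```text
t: 12.38
tool_pos: [0.5031, -0.1793, 0.3053]
orientation: [1.047, 1.289, -1.043]
force: [0.3, 0.6, -0.1]
opening: 0.0372
```

```bash
python3 - <<'E'
from h import *
s=read_state();print(s['t'],s['tool_pos'],s['force'],s['opening'])
a=read_camera("scene");b=read_camera("top")
o=np.zeros((480,800,3),np.uint8);o[:,:400]=cv2.resize(a["pixels"][225:345,275:375],None,fx=4,fy=4,interpolation=2);o[:360,404:]=cv2.resize(b["pixels"][165:265,250:360],None,fx=3.6,fy=3.6,interpolation=2)[:,:396]
cv2.imwrite("pics/c5.png",o);cv2.imwrite("pics/c6.png",a["pixels"])
for q in(1.3,1.35,1.4):
    w=stand2w(.5038,.0613,.221,pin(q));print(q,((proj(a,w)-[275,225]+.5)*4).round(1))
for z in(.2205,.2215,.2225): print(z,((proj(a,[[.5038,.0613,z]])-[275,225]+.5)*4).round(1))
E
```

```text
12.375 [ 0.50314377 -0.17933961  0.30529787] [ 0.27038647  0.57856322 -0.07086279] 0.03724018495405164
1.3 [[193.4  19.1]]
1.35 [[199.6  18.4]]
1.4 [[205.7  17.9]]
0.2205 [[244.2 100.4]]
0.2215 [[244.2  99.4]]
0.2225 [[244.3  98.4]]
```

View pics/c5.png

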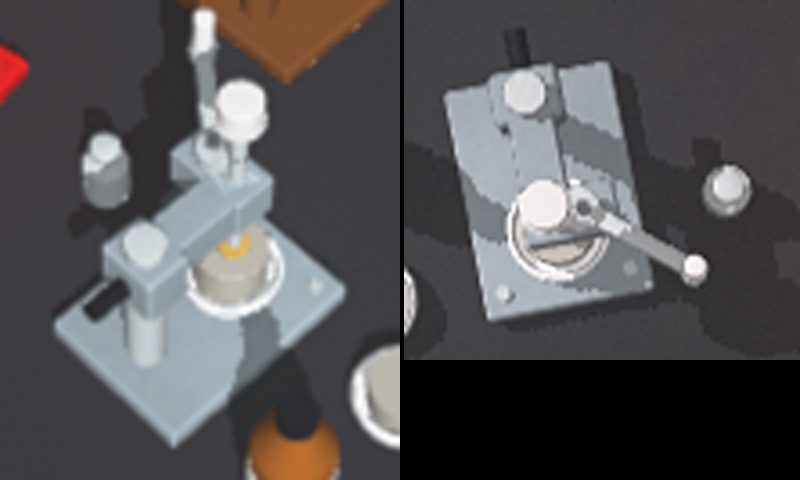

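The pin top is at crop (205,15), which matches q=1.4 (205.7,17.9). The knob top is at about (241,100), the pressed height. The foot is on the sample at (235,247), and the dish and weight haven't moved. I'm handing in.

```bash
python3 -c "
from plant import *
print(close_job())"
```

```text
the job is handed in; nothing more can be done
None
```

The foot is resting lightly on the sample, the clamp lever is home against its stop, and I've handed the job in. It took about 12.5 s of the 69 s allowed; no verdict was reported.

- **Plunger:** I pressed the grey stand's knob down with closed fingers. The sliding force was about 1.5 N, then rose to 5–6 N and kept rising with depth. I read that as the foot meeting the sample, with roughly 3–4 N on it and about 1 mm of spring compression. The pictures also put the foot at the sample's height.
- **Lever:** I gripped the pin and swung it along its arc until it stopped dead at about 35 N, then released it and backed away.
- **Last checks:** The final picture shows the pin where the fully home angle (1.4 rad) should put it. The knob is at its pressed height, and the foot is on the sample. The dish and the weight are where they were, and the tool reads about zero force.
- **One small disagreement:** While I was still pushing on the stop, the gripper position gave an angle of 1.38 rad instead of 1.40, which is within the calibration error.
- **Not checked closely:** The other bench items (bottles, flask, beaker, scoop) were not compared before and after. The tool carried no contact force on its way in or after backing off.

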